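Slide a wafer case under the scanning bridge and start the scan

TASK

Push the flat round wafer case along the bench, without lifting or tipping it, into the guides and under the low scanning bridge until it is fully home against both stop pins. Then press the white button on the bridge's control box fully down to start the scan and let go of it, leaving the case home. Do not pick anything up, and leave the other things on the bench where they are.

Things in the scene. Friction and masses are not known exactly. Their poses are not given: they have to be found in the camera images.
- wafer_case: closed single-wafer case: a flat clear round disc, 84 mm across (89 mm over small lugs on its rim), 12 mm high, about 80 g, with a grey wafer inside, lying loose on the bench between the robot and the bridge. Origin at the centre of its underside, z up.
- bridge: scanning bridge fixed to the bench: aluminium beam (26 mm deep in x, 150 mm long in y, underside 18 mm, top 46 mm above the bench) on two pillars, black sensor head on top (to z = 86 mm). Origin on the bench below the beam's middle; +x is the case's direction of travel (away from the robot), y along the beam. A grey control box (60 x 56 x 34 mm) is joined on at y = -100 mm.
- nest (a point): on the bench at the origin of the bridge, below the middle of the beam: the centre of the case's underside is here when the case is against both stop pins (then about 30 mm of it still sticks out of the near side of the beam).
- mouth (a point): on the bench in the middle of the mouth of the guides, at bridge x = -60 mm. 10 mm high flared strips lead from here (about 124 mm apart) to two straight guide strips, 10 mm high, inner faces 94 mm apart, that run under the beam from bridge x = -31 to +39 mm.
- stop (a point): on the bench midway between the two stop pins, at bridge x = 40 mm. The pins are 8 mm in diameter, 16 mm high, at bridge y = -23 and +23 mm.
- scan_button (a joint): white push button, 24 mm across, on the grey control box at the right end of the bridge, pressed straight down: 0 = up, 0.005 m = fully down; springs back by itself; about 4 N holds it fully down.
- scan_button_top (a point): centre of the top face of the white button, at bridge x = 0, y = -100 mm
- petri: bystander: lidded clear petri dish with small chips, 60 mm across, 12 mm high, loose; origin at the centre of its underside
- tub: bystander: black screw tub, 37 mm across, 42 mm high, loose; origin at the centre of its underside
- gel_box: bystander: clear square sample box with chips, 56 x 50 x 18 mm, loose; origin at the centre of its underside
- amber_vial: bystander: amber vial with black cap, 32 mm across, 71 mm high, loose; origin at the centre of its underside
- steel_tweezers: bystander: steel tweezers, 125 mm long in y, 16 mm wide, 8 mm high, lying loose; origin at the centre of their underside
Things that resemble listed ones, but are neither listed nor needed, are in the scene too. There is more than one size of the bridge; the job needs the larger.

How it is judged:
By the outcome, as a careful person would: the job done as asked, in the order asked, and still so for the second after the job is handed in, with the robot touching nothing.
It also fails if it takes over 56 s, if anything falls off the work surface, if the arm or the gripper's body presses on something with over 40 N, if the wrist force passes 120 N, or if a joint passes its speed limit or range.

ROBOT

A 7-joint arm with a two-finger parallel gripper is mounted at the origin on a cart in front of the work surface, level with it; the furniture and walls round the work are solid. World frame = base frame: x ahead of the robot, y to its left, z up, the work surface at z = 0. Lengths are in m, angles in rad, forces in N, time in s.
With the tool pointing down it reaches from about 0.4 to 0.9 m from the base axis. Payload 5.5 kg.
Tool frame: the origin (TCP) lies between the finger pads; the fingertips stand 14 mm ahead of it and the grasp point (between the pads) lies 5 mm behind it; z points along the fingers, y is the line along which they close (so a half turn about z gives the same grasp; the last joint's range is limited). The gripper opens to 92 mm and grips with 3 to 60 N. Pads are 19 mm wide; open, the fingers measure 130 mm over their backs; the gripper's body (75 mm by 190 mm) begins 47 mm behind the grasp point.
Start: joints at [1.462, 0.501, -0.427, 1.55, 0.221, 1.138, -0.21], TCP at [0.236, -0.606, 0.241] pointing down, gripper open.
Joint ranges: [-2.88, 2.88], [-0.31, 2.03], [-1.54, 1.56], [0.2, 2.42], [-1.41, 4.55], [0.19, 2.02], [-2.57, 2.57]. Speed limits (rad/s): [2.57, 2.57, 3.14, 3.14, 3.14, 3.14, 3.14].

INTERFACE

Orientations are given as a rotation vector (axis times angle).
In Python, from station import arm gives the robot as it stands. The module is installed in compiled form; this text tells all that it offers. Calls block until the motion is done:
- arm.goto(position, orientation): joint-space move of the TCP to a pose.
- arm.move_linear(position, attitude=None, vel=0.15, stop_force=None): straight line of the TCP; attitude=None keeps the orientation; vel is the mean speed in m/s. With stop_force (N) it stops when the force on the tool has changed by that much, and returns True; else False.
- arm.movej(angles): joint-space move.
- arm.move_gripper(opening, force=None): opening from 0.0 (shut) to 1.0 (fully open); force is the grip in N (None keeps the last); returns when the fingers have stopped.
- arm.pause(seconds).
- arm.ik(position, orientation): joint angles nearest the present ones, or None.
- arm.observe(): the state.
- arm.get_image(name): name is "scene" or "top" or "wrist"; returns (picture, depth): 384x512x3 uint8, red, green, blue; 384x512 float32, m along the optical axis (not along the pixel's ray), 0 where there is no reading.
- arm.calibration(name): a dict with "mtx" (3x3 intrinsics, pixels), "D" ([k1, k2, p1, p2, k3] as OpenCV has them; the pictures are not rectified), "origin" and "orientation" of the camera in the world; the wrist camera has in their place "T_tool_cam" (4x4, takes a point from camera to tool coordinates, whose origin is the TCP and whose axes are the flange's). Camera axes: x right, y down, z forward; pixel columns grow to the right and rows downward; lengths in m; the calibration is good to about 2 mm. A picture is of the moment at which its call begins: read the wrist's pose just before it. calibration takes no time and is no camera call.
A pose or a line that the arm cannot do raises arm.Unreachable and nothing moves.
- arm.sign_off(): hands the job in; it is judged then, once.
The state is a dict: "clock": time; "joint_positions": joint angles; "joint_velocities": joint speeds; "joint_efforts": joint torques, N m; "position": TCP position; "tool_rot": TCP orientation; "ft_force": force on the tool from outside, world axes, zero at the start; "torque": the same for the moment, N m; "opening": opening from 0.0 (shut) to 1.0 (fully open); "grip_force": force on a finger pad.
Only numpy, scipy, OpenCV 4.12 (cv2) and the standard library are available. Lean on these libraries where they do the work, as an engineer would, in place of code of your own. Each camera call takes 0.05 s, during which the arm holds its last target. There are 200 camera calls.

## Working session

There is one attempt and no reset: what is moved stays moved. The work goes in short steps, each a Python script; the robot and the scene stay as the last script left them, time stands still between calls to the robot, and variables do not carry over. Pictures are saved under pics/ and viewed, at most 10 in all, crops included, and the job is handed in when it is done.

```bash
mkdir -p pics; cat > h.py <<'E'
import numpy as np, cv2
from scipy.spatial.transform import Rotation as R
from station import arm
def snap(n):
    s=arm.observe(); im,d=arm.get_image(n); return im,d,s
def pose(n,s=None):
    c=arm.calibration(n)
    if n=="wrist":
        T=np.eye(4);T[:3,:3]=R.from_rotvec(s["tool_rot"]).as_matrix();T[:3,3]=s["position"]
        T=T@np.array(c["T_tool_cam"]);return c,T[:3,3],T[:3,:3]
    o=np.array(c["orientation"]); M=o if o.shape==(3,3) else R.from_rotvec(o).as_matrix()
    return c,np.array(c["origin"]),M
def ray(n,uv,z,s=None):
    c,o,M=pose(n,s)
    p=cv2.undistortPoints(np.array(uv,float).reshape(-1,1,2),np.array(c["mtx"]),np.array(c["D"])).reshape(-1,2)
    d=np.c_[p,np.ones(len(p))]@M.T
    return o+d*((z-o[2])/d[:,2])[:,None]
def proj(n,P,s=None):
    c,o,M=pose(n,s)
    q=(np.array(P,float).reshape(-1,3)-o)@M
    return cv2.projectPoints(q,np.zeros(3),np.zeros(3),np.array(c["mtx"]),np.array(c["D"]))[0].reshape(-1,2)
def save(im,f): cv2.imwrite("pics/"+f,im[...,::-1])
E
python3 - <<'E'
from h import *
for n in("scene","top"):
    im,d,s=snap(n); save(im,n+".png"); np.save(n+"_d",d); c=arm.calibration(n); print(c)
print(s)
E
```

```text
{'mtx': array([[429.62765722,   0.        , 257.49547744],
       [  0.        , 429.62765722, 190.89567616],
       [  0.        ,   0.        ,   1.        ]]), 'D': array([-0.15581735,  0.        ,  0.        ,  0.        ,  0.        ]), 'origin': array([0.07679937, 0.54674388, 0.71646031]), 'orientation': array([-0.96699813,  2.44864166, -1.09214348])}
{'mtx': array([[357.05716084,   0.        , 257.52762304],
       [  0.        , 357.05716084, 190.70179427],
       [  0.        ,   0.        ,   1.        ]]), 'D': array([-0.02353187,  0.        ,  0.        ,  0.        ,  0.        ]), 'origin': array([ 0.40906101, -0.00579518,  0.9958837 ]), 'orientation': array([-2.1522545 ,  2.11668909, -0.18664157])}
{'clock': 0.05, 'joint_positions': array([ 1.46218006,  0.5018346 , -0.42678928,  1.55143939,  0.22080215,
        1.13830351, -0.21032442]), 'joint_velocities': array([ 0.00071027, -0.0005548 , -0.00047634, -0.00023647,  0.00010385,
       -0.00144154, -0.00016393]), 'joint_efforts': array([-9.36806726e-03, -5.68343854e+01, -5.84317669e+00, -2.80189240e+01,
       -6.88957307e-02,  2.45284504e-02,  6.39103132e-05]), 'position': array([ 0.23586268, -0.60497836,  0.23969088]), 'tool_rot': array([-3.08557880e+00, -5.80379465e-01,  4.66260828e-04]), 'ft_force': array([-0.4623275 ,  0.40584331,  0.01990698]), 'torque': array([ 0.01980554,  0.00651109, -0.00075659]), 'grip_force': 0.0, 'opening': 0.9949002392507191}
```

View pics/top.png

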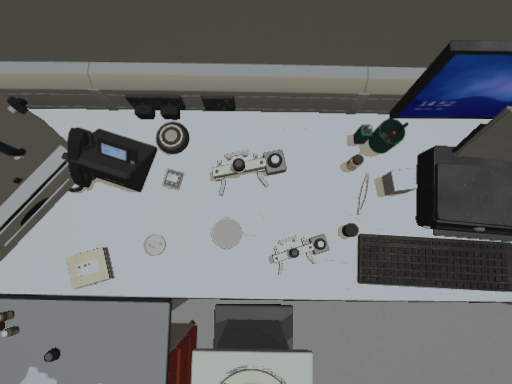

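View pics/scene.png

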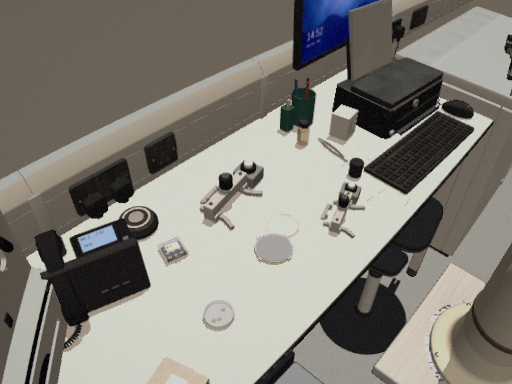

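```bash
python3 - <<'E'
from h import *
t=cv2.imread("pics/top.png");s=cv2.imread("pics/scene.png")
a=cv2.resize(t[130:280,190:350],None,fx=3.75,fy=3.75,interpolation=3)[:560]
a=cv2.resize(t[135:275,200:340],(400,400),interpolation=3);b=cv2.resize(s[150:270,190:310],(400,400),interpolation=3)
cv2.imwrite("pics/crop1.png",np.hstack([a,b]))
print(ray("top",[[227,233],[155,245],[238,165],[274,161],[294,253]],0.012))
print(ray("scene",[[274,248]],0.012))
E
```

```text
[[ 0.45906236  0.07302448  0.012     ]
 [ 0.42307041  0.26840742  0.012     ]
 [ 0.65094033  0.04774618  0.012     ]
 [ 0.66439638 -0.05407057  0.012     ]
 [ 0.40795847 -0.11063762  0.012     ]]
[[0.45394392 0.08108109 0.012     ]]
```

View pics/crop1.png

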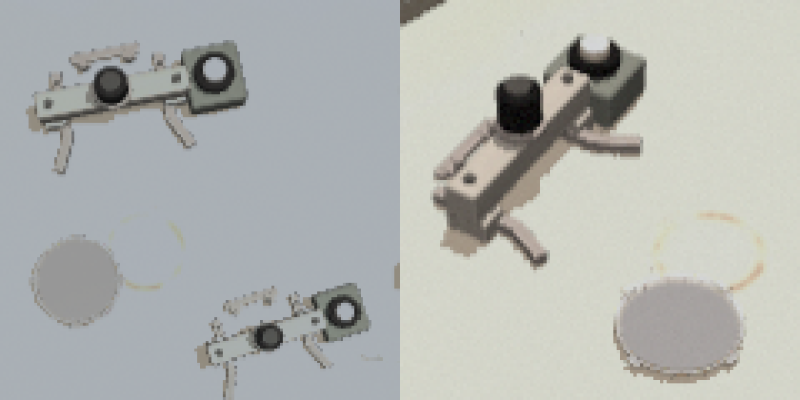

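Choices: the case is the grey disc at top (227,233), not the petri dish (155,245) or the stain ring (250,235). The bridge is the large one at (238,165), not the small one at (294,253). The white button is at (274,160). Next is a close look from above.

```bash
python3 - <<'E'
from h import *
p=arm.observe()
arm.move_linear([0.236,-0.605,0.36],vel=0.2)
q=R.from_euler('x',180,degrees=True).as_rotvec()
arm.goto([0.52,0.05,0.40],q)
im,d,s=snap("wrist"); save(im,"w1.png"); np.savez("w1.npz",im=im,d=d,p=s["position"],r=s["tool_rot"])
print(s["clock"],s["position"],s["tool_rot"],arm.calibration("wrist")["T_tool_cam"])
E
```

```text
3.3833 [0.52025635 0.04889857 0.39981013] [ 3.1415084e+00 -2.7172333e-03 -4.4679822e-04] [[-1.19165570e-04 -9.60514912e-01 -2.78228485e-01  7.42380600e-02]
 [ 9.99999895e-01 -2.37804602e-04  3.92660405e-04 -3.69129532e-05]
 [-4.43320188e-04 -2.78228408e-01  9.60514839e-01 -1.44004425e-01]
 [ 0.00000000e+00  0.00000000e+00  0.00000000e+00  1.00000000e+00]]
```

View pics/w1.png

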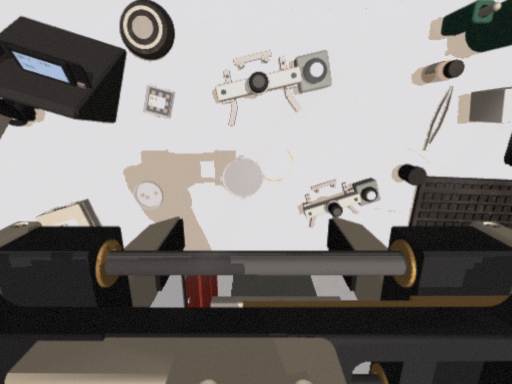

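```bash
python3 - <<'E'
from h import *
im=cv2.imread("pics/w1.png"); c=im[40:140,205:340]; cv2.imwrite("pics/w1c.png",cv2.resize(c,None,fx=5.9,fy=5.9,interpolation=3))
f=np.load("w1.npz"); d=f["d"]; s=dict(position=f["p"],tool_rot=f["r"])
g=cv2.cvtColor(im,cv2.COLOR_BGR2GRAY)
c_,o,M=pose("wrist",s)
def z(u,v):
    p=cv2.undistortPoints(np.array([[[u,v]]],float),np.array(c_["mtx"]),np.array(c_["D"])).ravel()
    return o+M@(np.r_[p,1]*np.median(d[v-1:v+2,u-1:u+2]))
for u,v in[(316,70),(243,177),(240,165),(258,82),(237,88),(280,80),(316,55),(200,130)]: print(u,v,z(u,v).round(4))
cir=cv2.HoughCircles(cv2.medianBlur(g,3)[140:220,200:290],cv2.HOUGH_GRADIENT,1.5,60,param1=80,param2=12,minRadius=16,maxRadius=26)
print("circ",cir)
E
```

```text
316 70 [ 0.6581 -0.0528  0.0553]
243 177 [0.4635 0.074  0.0122]
240 165 [0.4881 0.0797 0.0119]
258 82 [0.6365 0.0445 0.0867]
237 88 [0.6306 0.0805 0.0467]
280 80 [0.6434 0.0063 0.0461]
316 55 [ 0.6848 -0.0559  0.0338]
200 130 [ 5.561e-01  1.581e-01 -5.000e-04]
circ [[[42.75 35.25 19.75]]]
```

View pics/w1c.png

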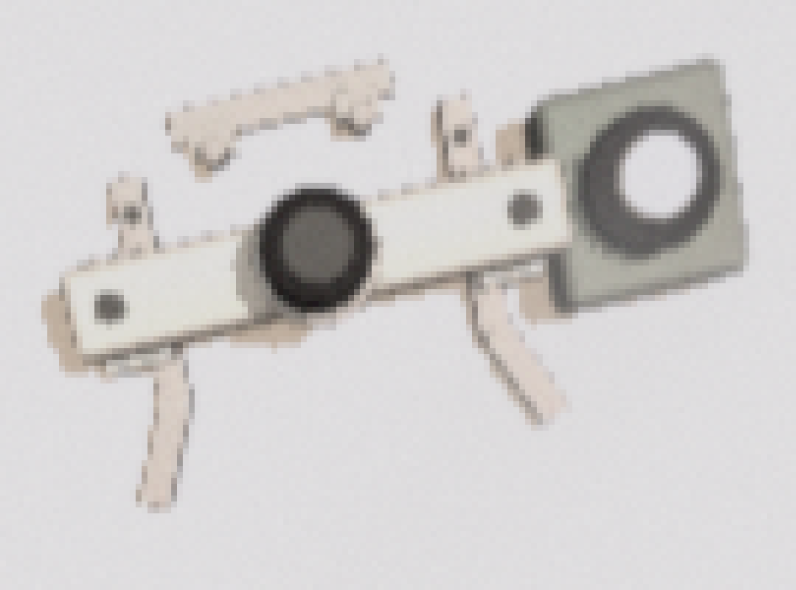

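```bash
python3 - <<'E'
from h import *
f=np.load("w1.npz"); s=dict(position=f["p"],tool_rot=f["r"])
k=lambda a:np.array(a)/5.9+[205-.4,40-.4]
b=ray("wrist",k([[110,306],[524,210],[62,275],[88,355],[555,160],[572,240]]),0.046,s)
h=ray("wrist",k([[315,245]]),.086,s); bt=ray("wrist",k([[662,173]]),.0553,s)
m=b[:2].mean(0); print(b.round(4),m,b[2:].mean(0),h,bt)
print("yaw",np.degrees(np.arctan2(*(b[0]-b[1])[[1,0]]))-90, np.degrees(np.arctan2(*(m-bt[0])[[1,0]]))-90,np.linalg.norm((m-bt[0])[:2]))
print("case",ray("wrist",[[242.75,175.25]],.012,s))
# refine circle: depth threshold
im=f["im"];d=f["d"];c,o,M=pose("wrist",s)
v,u=np.mgrid[140:215,205:285]
p=cv2.undistortPoints(np.stack([u,v],-1).reshape(-1,1,2).astype(float),np.array(c["mtx"]),np.array(c["D"])).reshape(-1,2)
P=o+(np.c_[p,np.ones(len(p))]*d[140:215,205:285].reshape(-1,1))@M.T
q=P[(P[:,2]>.008)&(P[:,2]<.02)&(np.hypot(P[:,0]-.46,P[:,1]-.075)<.06)]; print(len(q),(q.min(0)+q.max(0))/2,q.max(0)-q.min(0),cv2.minEnclosingCircle(q[:,:2].astype(np.float32)))
top=cv2.imread("pics/top.png")
print("case top again",ray("top",[[227,233]],.012))
yaw=np.radians(np.degrees(np.arctan2(*(m-bt[0])[[1,0]]))-90)
for t in(-15,0,15):
  Q=(R.from_euler('z',yaw)*R.from_euler('y',-t,degrees=True)*R.from_euler('x',180,degrees=True))
  for x in(.36,.38,.4,.45,.6):
    a=arm.ik([x,.07,.03],Q.as_rotvec()); print(t,x,Q.as_matrix()[:,2].round(2),None if a is None else a.round(2))
E
```

```text
[[ 0.625   0.1045  0.046 ]
 [ 0.6511 -0.0165  0.046 ]
 [ 0.6336  0.1183  0.046 ]
 [ 0.6113  0.1115  0.046 ]
 [ 0.6645 -0.025   0.046 ]
 [ 0.6429 -0.0308  0.046 ]] [0.63804748 0.0440032  0.046     ] [0.63807632 0.04351628 0.046     ] [[0.63790012 0.04450437 0.086     ]] [[ 0.65976069 -0.05404903  0.0553    ]]
yaw 12.172222748526892 12.486384727912494 0.10042759333891356
case [[0.4671008 0.0744797 0.012    ]]
1309 [0.46282245 0.07625961 0.01153532] [0.08570412 0.08573795 0.00700515] ((0.46195778250694275, 0.075395867228508), 0.04385502636432648)
case top again [[0.45906236 0.07302448 0.012     ]]
-15 0.36 [-0.25 -0.06 -0.97] [ 0.43  0.68 -0.83  2.15  0.59  0.88 -2.17]
-15 0.38 [-0.25 -0.06 -0.97] [ 0.44  0.71 -0.84  2.1   0.62  0.92 -2.17]
-15 0.4 [-0.25 -0.06 -0.97] [ 0.45  0.74 -0.86  2.06  0.64  0.95 -2.16]
-15 0.45 [-0.25 -0.06 -0.97] [ 0.46  0.82 -0.88  1.94  0.68  1.04 -2.15]
-15 0.6 [-0.25 -0.06 -0.97] [ 0.39  1.01 -0.9   1.54  0.74  1.26 -2.04]
0 0.36 [ 0. -0. -1.] [ 0.44  0.52 -0.81  2.35  0.76  0.54 -2.32]
0 0.38 [ 0. -0. -1.] [ 0.42  0.53 -0.78  2.31  0.73  0.56 -2.28]
0 0.4 [ 0. -0. -1.] [ 0.41  0.54 -0.75  2.27  0.71  0.57 -2.24]
0 0.45 [ 0. -0. -1.] [ 0.37  0.59 -0.7   2.15  0.66  0.62 -2.16]
0 0.6 [ 0. -0. -1.] [ 0.45  0.86 -0.86  1.79  0.82  0.9  -2.14]
15 0.36 [ 0.25  0.06 -0.97] None
15 0.38 [ 0.25  0.06 -0.97] None
15 0.4 [ 0.25  0.06 -0.97] None
15 0.45 [ 0.25  0.06 -0.97] [ 0.16  0.44 -0.41  2.37  1.05  0.19 -2.57]
15 0.6 [ 0.25  0.06 -0.97] [ 0.36  0.67 -0.63  2.02  0.92  0.44 -2.29]
```

```bash
cat >> h.py <<'E'
O=np.array([.638,.044,0]); YAW=np.radians(12.3)
Rb=R.from_euler('z',YAW)
W=lambda x,y,z: O+Rb.apply([x,y,z])
def Q(yaw,t): return (R.from_euler('z',yaw)*R.from_euler('y',-t,degrees=True)*R.from_euler('x',180,degrees=True)).as_rotvec()
E
python3 - <<'E'
from h import *
c=np.array([.463,.0755,0]); t=W(-.09,0,0); u=(t-c); L=np.linalg.norm(u); u/=L; yaw=np.arctan2(u[1],u[0])
z=lambda a:np.array([0,0,a])
print(t,L,np.degrees(yaw))
arm.move_gripper(.435)
q=Q(yaw,0)
arm.goto(c-u*.075+z(.12),q)
arm.move_linear(c-u*.075+z(.018),vel=.12)
print(arm.move_linear(t-u*.0465+z(.018),vel=.07,stop_force=15),arm.observe()["ft_force"])
arm.move_linear(t-u*.085+z(.018),vel=.1)
arm.move_linear(t-u*.085+z(.16),vel=.2)
im,d,s=snap("wrist"); save(im,"w2.png"); np.savez("w2.npz",im=im,d=d,p=s["position"],r=s["tool_rot"]); print(s["clock"],s["position"])
c,o,M=pose("wrist",s); v,uu=np.mgrid[0:384,0:512]
p=cv2.undistortPoints(np.stack([uu,v],-1).reshape(-1,1,2).astype(float),np.array(c["mtx"]),np.array(c["D"])).reshape(-1,2)
P=o+(np.c_[p,np.ones(len(p))]*d.reshape(-1,1))@M.T
k=P[(d.ravel()>0)&(P[:,2]>.007)&(P[:,2]<.02)&(np.hypot(P[:,0]-t[0],P[:,1]-t[1])<.055)]
k=cv2.minEnclosingCircle(k[:,:2].astype(np.float32)); print(k, Rb.inv().apply(np.r_[k[0],0]-O))
E
```

```text
[0.5500659  0.02482727 0.        ] 0.10073825835038203 -30.199592931678623
False [-0.66547934  0.19181976  0.99724922]
9.9833 [0.47610564 0.06719325 0.15927556]
((0.548114001750946, 0.024766257032752037), 0.04597907513380051) [-0.09192009  0.00035621  0.        ]
```

View pics/w2.png

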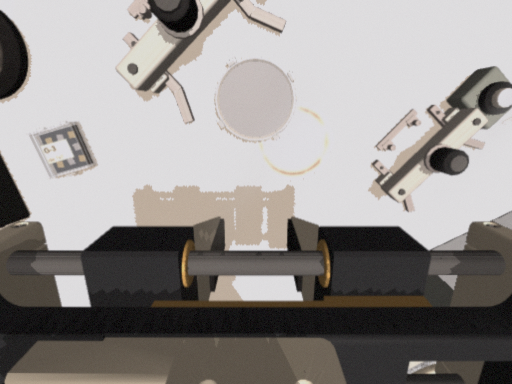

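The case now sits centred before the mouth, at pixel (255,98). Next is the straight push.

```bash
python3 - <<'E'
from h import *
q=Q(YAW,15)
arm.goto(W(-.165,0,.12),q)
arm.move_linear(W(-.165,0,.018),vel=.12)
print(arm.move_linear(W(-.060,0,.018),vel=.06,stop_force=12))
s=arm.observe(); print(Rb.inv().apply(s["position"]-O),s["ft_force"],s["clock"])
print(arm.move_linear(W(-.040,0,.018),vel=.02,stop_force=5))
s=arm.observe(); print(Rb.inv().apply(s["position"]-O),s["ft_force"],s["clock"])
im,d,_=snap("wrist"); save(im,"w3.png")
E
```

```text
Traceback (most recent call last):
station.Unreachable: the arm cannot follow that straight line within its joint ranges
```

```bash
python3 - <<'E'
from h import *
s=arm.observe();print(s["joint_positions"].round(2),s["clock"],Rb.inv().apply(s["position"]-O))
fl=lambda r:(R.from_rotvec(r)*R.from_euler('z',180,degrees=True)).as_rotvec()
for t in(0,8,15):
  for f in (0,1):
   for x in(-.165,-.15,-.10,-.045):
    for z in (.12,.018):
     q=Q(YAW,t); q=fl(q) if f else q
     a=arm.ik(W(x,0,z),q); print(t,f,x,z,None if a is None else a.round(2))
E
```

```text
[ 0.22  0.24 -0.29  2.28  0.07  0.37 -1.47] 10.8833 [-0.16499098  0.00020384  0.11958688]
0 0 -0.165 0.12 [ 0.13  0.35 -0.24  2.08  0.12  0.73 -1.54]
0 0 -0.165 0.018 [ 0.1   0.54 -0.21  2.12  0.22  0.51 -1.63]
0 0 -0.15 0.12 [ 0.12  0.37 -0.23  2.05  0.12  0.74 -1.55]
0 0 -0.15 0.018 [ 0.1   0.55 -0.21  2.08  0.22  0.52 -1.63]
0 0 -0.1 0.12 [ 0.09  0.44 -0.23  1.93  0.14  0.78 -1.57]
0 0 -0.1 0.018 [ 0.09  0.61 -0.23  1.96  0.24  0.59 -1.65]
0 0 -0.045 0.12 [ 0.07  0.52 -0.22  1.79  0.15  0.84 -1.58]
0 0 -0.045 0.018 [ 0.08  0.68 -0.24  1.83  0.25  0.67 -1.66]
0 1 -0.165 0.12 [ 0.91  0.76 -1.3   2.06  0.87  1.04  0.95]
0 1 -0.165 0.018 [ 0.87  1.03 -1.26  2.1   1.21  1.06  0.74]
0 1 -0.15 0.12 [ 0.89  0.79 -1.3   2.03  0.89  1.07  0.94]
0 1 -0.15 0.018 [ 0.84  1.04 -1.25  2.06  1.2   1.07  0.75]
0 1 -0.1 0.12 [ 0.82  0.88 -1.3   1.91  0.95  1.16  0.93]
0 1 -0.1 0.018 [ 0.77  1.06 -1.21  1.94  1.17  1.09  0.81]
0 1 -0.045 0.12 [ 0.74  0.97 -1.31  1.77  1.    1.24  0.94]
0 1 -0.045 0.018 [ 0.69  1.09 -1.18  1.81  1.14  1.12  0.87]
8 0 -0.165 0.12 [ 0.17  0.28 -0.26  2.19  0.1   0.54 -
[... 1173 characters left out ...]
 -0.26  2.14  0.12  0.42 -1.53]
15 0 -0.1 0.018 [ 0.3   0.57 -0.43  2.17  0.8   0.26 -2.16]
15 0 -0.045 0.12 [ 0.12  0.41 -0.25  2.02  0.15  0.47 -1.57]
15 0 -0.045 0.018 [ 0.08  0.59 -0.2   2.05  0.3   0.26 -1.71]
15 1 -0.165 0.12 [ 0.22  0.24 -0.29  2.28  0.07  0.37 -1.47]
15 1 -0.165 0.018 [ 0.58  0.58 -0.71  2.31  1.27  0.33  0.58]
15 1 -0.15 0.12 [ 1.02  0.62 -1.3   2.23  1.02  0.69  0.84]
15 1 -0.15 0.018 [ 0.6   0.61 -0.75  2.28  1.25  0.36  0.6 ]
15 1 -0.1 0.12 [ 0.95  0.74 -1.3   2.12  1.1   0.8   0.8 ]
15 1 -0.1 0.018 [ 0.61  0.7  -0.82  2.16  1.22  0.46  0.66]
15 1 -0.045 0.12 [ 0.87  0.85 -1.3   2.    1.16  0.9   0.8 ]
15 1 -0.045 0.018 [ 0.6   0.78 -0.86  2.03  1.18  0.56  0.73]
```

```bash
python3 - <<'E'
from h import *
arm.move_linear(W(-.165,0,.12),Q(YAW,8))
arm.move_linear(W(-.165,0,.018),vel=.12)
print(arm.move_linear(W(-.12,0,.018),vel=.06,stop_force=12))
print(arm.move_linear(W(-.060,0,.018),Q(YAW,13),vel=.06,stop_force=12))
s=arm.observe(); print(Rb.inv().apply(s["position"]-O),s["ft_force"],s["clock"])
print(arm.move_linear(W(-.040,0,.018),vel=.02,stop_force=5))
s=arm.observe(); print(Rb.inv().apply(s["position"]-O),s["ft_force"],s["clock"])
im,d,_=snap("wrist"); save(im,"w3.png")
E
```

```text
False
False
[-6.01956267e-02 -2.15093194e-05  1.79896697e-02] [-0.15324499 -0.04446905  0.47905212] 14.225
True
[-0.04737142  0.00010166  0.01693644] [-0.79157678  0.17380878  0.68899261] 14.9417
```

View pics/w3.png

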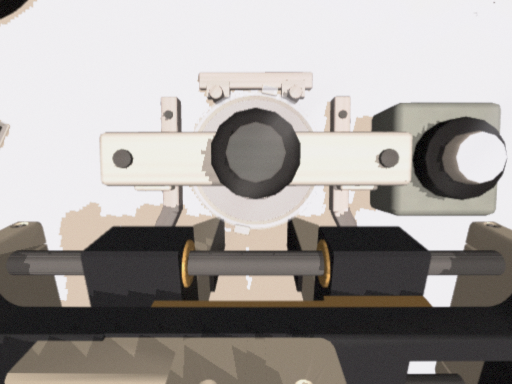

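The case lies under the beam and appears to touch both pins, at (216,92) and (296,92). I'll confirm with a firmer push.

```bash
python3 - <<'E'
from h import *
print(arm.move_linear(W(-.036,0,.018),vel=.02,stop_force=10))
s=arm.observe(); print(Rb.inv().apply(s["position"]-O),s["ft_force"],s["clock"])
arm.move_linear(W(-.075,0,.018),vel=.1)
arm.move_linear(W(-.11,0,.15),vel=.25)
im,d,s=snap("wrist"); np.savez("w4.npz",im=im,d=d,p=s["position"],r=s["tool_rot"]); print(s["clock"])
save(cv2.resize(im,(768,576),interpolation=3),"w4.png")
c,o,M=pose("wrist",s); v,uu=np.mgrid[0:384,0:512]
p=cv2.undistortPoints(np.stack([uu,v],-1).reshape(-1,1,2).astype(float),np.array(c["mtx"]),np.array(c["D"])).reshape(-1,2)
P=o+(np.c_[p,np.ones(len(p))]*d.reshape(-1,1))@M.T; B=Rb.inv().apply(P-O)
k=B[(d.ravel()>0)&(B[:,2]>.009)&(B[:,2]<.016)&(abs(B[:,1])<.015)&(B[:,0]<-.014)&(B[:,0]>-.07)]; print("case rear x",len(k),k[:,0].min(),k[:,0].max())
k=B[(d.ravel()>0)&(B[:,2]>.05)&(B[:,2]<.06)&(abs(B[:,1]+.1)<.02)]; print("button",len(k),k.mean(0),(k.min(0)+k.max(0))/2,k.max(0)-k.min(0))
E
```

```text
True
[-4.63878619e-02  3.86572030e-05  1.58459939e-02] [-2.34379382  0.417606    4.2469279 ] 15.3667
16.4917
case rear x 702 -0.04136802388520454 -0.01400343315678096
button 554 [-0.00114991 -0.09861659  0.05465995] [-0.00059306 -0.09913259  0.05380491] [0.02339401 0.02274508 0.00740574]
```

View pics/w4.png

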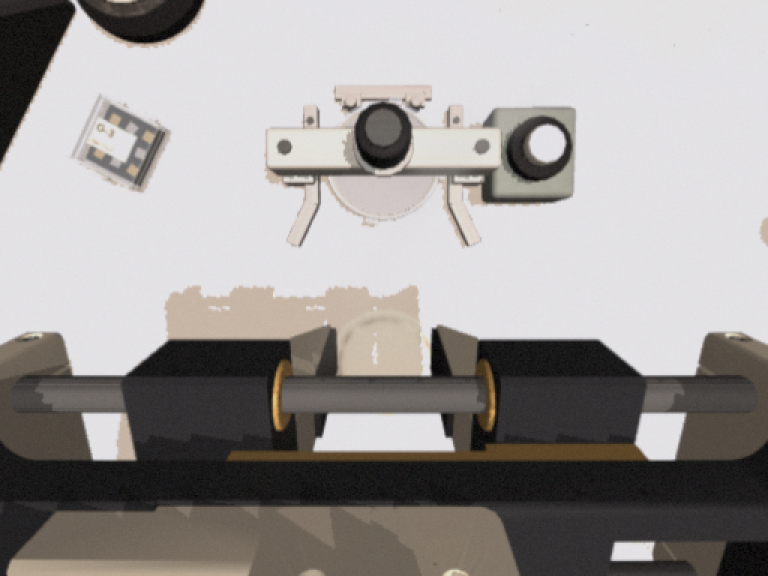

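Case rear edge is at bridge x = -41.4 mm, so it is home. Next is the button, centred at (547,143) in the enlarged view.

```bash
python3 - <<'E'
from h import *
f=np.load("w4.npz");s=dict(position=f["p"],tool_rot=f["r"]);d=f["d"]
c,o,M=pose("wrist",s); v,uu=np.mgrid[0:384,0:512]
p=cv2.undistortPoints(np.stack([uu,v],-1).reshape(-1,1,2).astype(float),np.array(c["mtx"]),np.array(c["D"])).reshape(-1,2)
P=o+(np.c_[p,np.ones(len(p))]*d.reshape(-1,1))@M.T; B=Rb.inv().apply(P-O)
r=np.hypot(B[:,0]+.0005,B[:,1]+.0995)
for a in range(0,26,2):
    k=B[(d.ravel()>0)&(r>=a/1e3)&(r<(a+2)/1e3),2]; print(a,np.percentile(k,[10,50,90]).round(4))
arm.move_gripper(0.0)
q=Q(YAW,0)
arm.goto(W(-.0005,-.0995,.15),q)
arm.move_linear(W(-.0005,-.0995,.078),vel=.15)
print(arm.move_linear(W(-.0005,-.0995,.055),vel=.02,stop_force=12))
s=arm.observe(); print(Rb.inv().apply(s["position"]-O),s["ft_force"],s["clock"])
E
```

```text
0 [0.0545 0.0553 0.056 ]
2 [0.0543 0.0553 0.0563]
4 [0.0546 0.0553 0.0562]
6 [0.0541 0.0553 0.056 ]
8 [0.0542 0.055  0.056 ]
10 [0.0466 0.0533 0.0549]
12 [0.0453 0.0462 0.0471]
14 [0.0454 0.0463 0.047 ]
16 [0.0453 0.0461 0.0469]
18 [0.0344 0.0447 0.0464]
20 [0.0334 0.0342 0.0353]
22 [0.0332 0.0342 0.0352]
24 [0.0334 0.0343 0.0351]
True
[-0.00031005 -0.09959955  0.06430471] [-2.89483666 -0.85305447  7.26456025] 19.3667
```

```bash
python3 - <<'E'
from h import *
arm.pause(.3); s=arm.observe(); print(s["position"][2],s["ft_force"])
arm.move_linear(W(-.0005,-.0995,.16),vel=.12)
arm.goto(W(-.12,0,.17),Q(YAW,8))
im,d,s=snap("wrist"); save(im,"w5.png"); print(s["clock"])
c,o,M=pose("wrist",s); v,uu=np.mgrid[0:384,0:512]
p=cv2.undistortPoints(np.stack([uu,v],-1).reshape(-1,1,2).astype(float),np.array(c["mtx"]),np.array(c["D"])).reshape(-1,2)
P=o+(np.c_[p,np.ones(len(p))]*d.reshape(-1,1))@M.T; B=Rb.inv().apply(P-O)
k=B[(d.ravel()>0)&(B[:,2]>.009)&(B[:,2]<.016)&(abs(B[:,1])<.015)&(B[:,0]<-.014)&(B[:,0]>-.07)]; print("case rear x",k[:,0].min())
k=B[(d.ravel()>0)&(np.hypot(B[:,0],B[:,1]+.1)<.008)]; print("button z",np.median(k[:,2]))
E
```

```text
0.06434642907616503 [-2.06920502 -0.23168053  8.62198661]
21.3
case rear x -0.04089175779405936
button z 0.055369890060162685
```

View pics/w5.png

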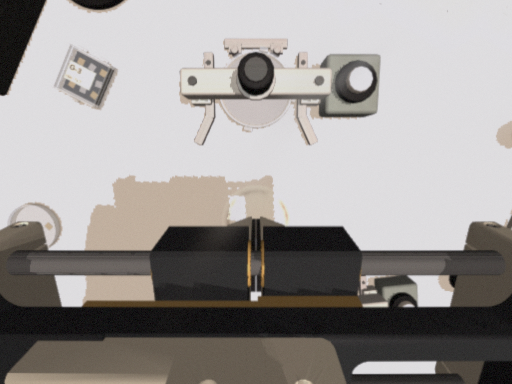

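The case is home under the beam at (256,95), the button at (360,80) is back up, and the robot is clear of everything.

```bash
python3 -c "
from station import arm
print(arm.sign_off())"
```

```text
the job is handed in; nothing more can be done
None
```

The case is home against both stop pins, the scan button was pressed fully down and has sprung back up, and the job was handed in at about 21 s on the robot's clock.

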